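# Pour the grinding ball into the steel jar under the low shelf

## Task

Pick up the scoop by its blue handle, reach it in under the edge of the low shelf and tip it so that the steel ball rolls out into the steel jar (not the blue one), without bumping the shelf, knocking the jar or touching the ball with the gripper. Then lay the empty scoop down flat on the open bench, clear of the shelf.

Things in the scene. Friction and masses are not known exactly. Their poses are not given: they have to be found in the camera images.
- scoop: Loose aluminium scoop, 90 g. Origin: middle of pouring lip, 9 mm above bench when lying; x out over lip, z up. Pan x -92..0 mm, 40 wide, underside z -9, walls to z +25 (lower at the lip). Blue handle: bar 14 wide, 18 high, x -212..-108, centre z +19 (28 above bench); grasp near x -150. Ball rests at x -34 and rolls out over the lip when tipped lip-down past about 25 degrees; 35-40 is plenty.
- ball: The steel grinding ball, 20 mm across, 30 g; origin at its centre. It starts in the scoop. Fixed neighbours of the work (world frame): a tall microscope beyond x = 0.53 m between y = 0.07 and 0.26 m, and a folding magnifier 46 mm high at x = 0.54, y = -0.31 m, before the shelf's right end.
- steel_jar: Loose bright steel jar, round, open top, 84 mm across, 50 high, walls 4, floor 5, 0.35 kg; origin at centre of underside, z up. Stands on the bench under the shelf board, its axis 65 mm behind the board's front edge, 58 mm left or right of the middle; a blue jar of the same shape stands on the other side.
- shelf: Fixed low shelf: wooden board on four thin steel legs, open in front. Origin: on the bench below the middle of the board's front edge; x points in under the board, y along the edge, z up. Board 280 mm wide, 150 deep, 18 thick, underside 150 above the bench. Legs 12 thick at the corners (y +-128). A dish and a small box up to 15 mm high stand on it, 50 mm or more from the front edge.
There are look-alikes about, which are no part of the job. What is shaped like the steel_jar but turquoise is not meant.

How it is judged:
By the outcome, as a careful person would: the job done as asked, in the order asked, and still so for the second after the job is handed in, with the robot touching nothing.
It also fails if it takes over 64 s, if anything falls off the work surface, if the arm or the gripper's body presses on something with over 40 N, if the wrist force passes 120 N, or if a joint passes its speed limit or range.

## Robot

A 7-joint arm with a two-finger parallel gripper is mounted at the origin on a cart in front of the work surface, level with it; the furniture and walls round the work are solid. World frame = base frame: x ahead of the robot, y to its left, z up, the work surface at z = 0. Lengths are in m, angles in rad, forces in N, time in s.
With the tool pointing down it reaches from about 0.425 to 0.925 m from the base axis. Payload 6.8 kg.
Tool frame: the origin (TCP) lies midway between the tips of the shut fingers; the grasp point (between the pads) lies 19 mm behind it (grip_point_offset is the distance from the TCP to the grasp point, in m); y points along the fingers, x is the direction in which the jaws open and shut, and the axes are right-handed (so a half turn about y gives the same grasp; the last joint's range is limited). The gripper opens to 85 mm and grips with 20 to 120 N. Pads are 22 mm wide; open, the fingers measure 114 mm over their backs; the gripper's body (76 mm by 85 mm) begins 54 mm behind the grasp point. The pads swing forward as they close: fully open they stand 13 mm farther back than shut.
Start: joints at [-1.286, 0.477, 0.022, 1.555, -0.011, 1.109, -0.083], TCP at [0.258, 0.624, 0.231] pointing down, gripper open.
Joint ranges: [-2.96, 2.96], [-0.34, 2.1], [-1.41, 1.46], [0.24, 2.44], [-1.37, 4.51], [0.17, 1.92], [-2.96, 2.96]. Speed limits (rad/s): [2.39, 2.39, 3.14, 3.14, 3.14, 3.14, 3.14].

## Interface

Orientations are given as a unit quaternion [w, x, y, z].
In Python, from station import get_obs, read_camera, hand_in, grip_point_offset gives the robot as it stands.
- The arm moves only by the tool play_rows, never from a script. Its argument "increments" is a list of rows, each a list of 2 entries, a list of its own where there are three numbers: the shift along the tool's x, y, z in m, then the turn, a rotation vector about the tool's x, y, z in degrees. In form: [[[tx, ty, tz], [ax, ay, az]], ...]. A call has 1 to 20 rows; each row shifts and turns the commanded pose from where the row before left it, along the tool's axes as they then stand; what a row does not reach is not made up. A row lasts 1/12 s, in which the tool goes at most 41.7 mm and 7.16 degrees, less where a joint would pass 70% of its speed; a pose out of reach is approached as far as the arm can. A call with a gripper value outside its range is refused whole. "gripper" is the finger opening in m, from 0 to 0.0854, set as the call begins (left out, the last holds). The fingers move at their own pace and stop on an object; "grip_force" is the grip in N (left out, the last holds). Time passes only in rows, so rows that do not move let the fingers close. It gives the time, the measured TCP pose, the force and the opening at its end, in the units of the state.
- get_obs(): the state, without advancing time (a new reading comes with each control period).
- read_camera(name): name is "scene" or "top" or "wrist"; returns a dict with "color" (400x640x3 uint8, red, green, blue), "range_z" (400x640 float32, m along the optical axis (not along the pixel's ray), 0 where there is no reading), "intrinsics" (3x3 intrinsics, pixels), "R" (3x3) and "t" (3): a world point X has camera coordinates R X + t; the wrist camera has in their place "hand_eye" (4x4, takes a point from camera to tool coordinates, whose origin is the TCP and whose axes are the tool frame's). Camera axes: x right, y down, z forward; pixel columns grow to the right and rows downward; lengths in m; the calibration is good to about 2 mm. A picture is of the moment at which its call begins: read the wrist's pose just before it.
- hand_in(): hands the job in, once; it reports no verdict.
The state is a dict: "t": time; "q": joint angles; "joint_vel": joint speeds; "joint_torque": joint torques, N m; "eef_pos": TCP position; "tool_rot": TCP orientation; "contact_force": force on the tool from outside, world axes, zero at the start; "torque": the same for the moment, N m; "gripper_width": opening from 0.0 (shut) to 1.0 (fully open).
Only numpy, scipy, OpenCV 4.12 (cv2) and the standard library are available. Lean on these libraries where they do the work, as an engineer would, in place of code of your own. Each camera call takes 0.05 s, during which the arm holds its last target. There are 200 camera calls.

## Working session

There is one attempt and no reset: what is moved stays moved. The work goes in short steps, Python scripts to look and compute and a tool call to move; the robot and the scene stay as the last step left them, time stands still between calls to the robot, and variables do not carry over. Pictures are saved under pics/ and viewed, about 8 in all and at most 12, crops included, and the job is handed in when it is done.

Besides the shell and the picture viewer there is one more tool, called after "Call:" in YAML: its name, and indented under it one key for each argument. play_rows: Moves the arm, as the interface text tells. Its arguments: {"type":"object","properties":{"increments":{"type":"array","items":{"type":"array"}},"gripper":{"type":"number"},"grip_force":{"type":"number"}},"required":["increments"]}

```bash
mkdir -p pics; ls
python3 - <<'E'
from station import *
import cv2,numpy as np
print(get_obs(), grip_point_offset)
for n in ("scene","top"):
    c=read_camera(n); np.savez(n+"0.npz",**{k:v for k,v in c.items()})
    cv2.imwrite(f"pics/{n}0.png",c["color"][:,:,::-1]); print(n,c["intrinsics"],c["R"],c["t"], (c["range_z"]>0).mean())
E
```

```text
pics
{'t': 0.0, 'q': array([-1.28603458,  0.47778889,  0.02233475,  1.55645861, -0.01153997,
        1.10929012, -0.08311743]), 'joint_vel': array([ 1.18431983e-03, -1.24033547e-03, -9.59995235e-04,  8.22915420e-04,
       -1.69592345e-04,  3.18684351e-04,  1.53322734e-05]), 'joint_torque': array([ 7.23651337e-04, -5.96459091e+01,  1.60765573e+00, -2.81192422e+01,
        1.24157500e-02,  9.33847041e-03,  8.92821731e-06]), 'eef_pos': array([0.2581856 , 0.62302775, 0.2303301 ]), 'tool_rot': array([-0.58758637,  0.5883563 ,  0.39228222, -0.39331131]), 'contact_force': array([ 0.29794225, -1.04043766,  0.36424789]), 'torque': array([ 0.03274208, -0.05408442, -0.00097118]), 'gripper_width': 0.9982517902126388} 0.0187
scene [[515.89707669   0.         310.07425601]
 [  0.         515.89707669 197.46577883]
 [  0.           0.           1.        ]] [[-0.91004354 -0.41413602 -0.01766692]
 [-0.21147318  0.50051482 -0.83950224]
 [ 0.35651067 -0.76024751 -0.54306894]] [0.48935118 0.27197034 0.61087231] 0.99453515625
top [[405.47536152   0.         320.83407006]
 [  0.         405.47536152 199.25243655]
 [  0.           0.           1.        ]] [[-7.62087376e-03 -9.96388437e-01  8.45695267e-02]
 [-9.95924880e-01 -3.73598672e-05 -9.01866550e-02]
 [ 8.98640997e-02 -8.49121968e-02 -9.92327750e-01]] [-0.18061507  0.59400003  0.81275872] 0.99613671875
```

View pics/scene0.png

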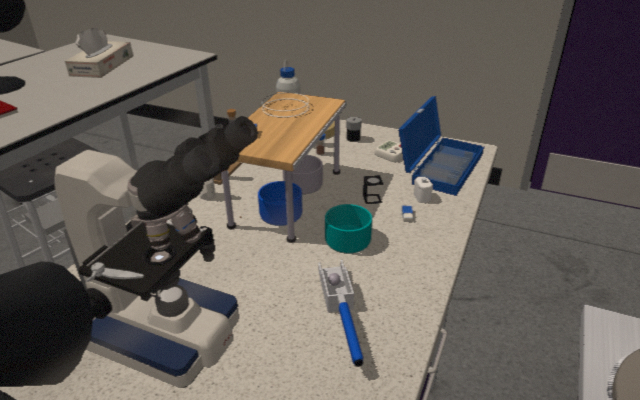

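View pics/top0.png

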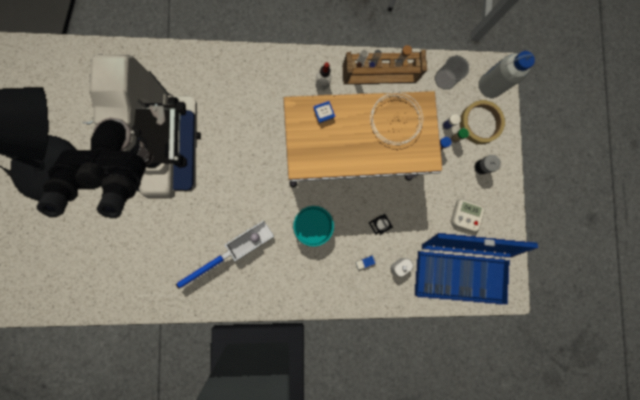

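The scene view shows the scoop (pan at 335,285, handle at 350,335), the turquoise jar (348,228), and the shelf. Under the shelf are a blue jar (280,203) and a grey jar (305,175). The top view shows the scoop (177–273, 225–288), the board (285–440, 93–178) and another grey cylinder (452,72) behind the shelf. Next I'll measure.

```bash
cat > h.py <<'E'
import numpy as np,cv2
def load(n): return dict(np.load(n+".npz"))
def ray(c,uv,z):
    uv=np.atleast_2d(uv).astype(float); K,R,t=c["intrinsics"],c["R"],c["t"]
    d=np.c_[uv,np.ones(len(uv))]@np.linalg.inv(K).T@R   # R^T d
    o=-R.T@t; return o+d*((z-o[2])/d[:,2])[:,None]
def proj(c,X):
    p=np.atleast_2d(X)@c["R"].T+c["t"]; p=p@c["intrinsics"].T; return p[:,:2]/p[:,2:]
def depthpts(c,uv):
    uv=np.atleast_2d(uv).astype(int); z=c["range_z"][uv[:,1],uv[:,0]]
    p=np.c_[uv,np.ones(len(uv))]@np.linalg.inv(c["intrinsics"]).T*z[:,None]
    return (p-c["t"])@c["R"]
def tri(c1,u1,c2,u2):
    A=[]
    for c,u in((c1,u1),(c2,u2)):
        P=c["intrinsics"]@np.c_[c["R"],c["t"]]; A+= [u[0]*P[2]-P[0],u[1]*P[2]-P[1]]
    X=np.linalg.svd(np.array(A))[2][-1]; return X[:3]/X[3]
def mask(c,lo,hi,roi=None):
    m=cv2.inRange(cv2.cvtColor(c["color"],cv2.COLOR_RGB2HSV),lo,hi)
    if roi: r=np.zeros_like(m); x0,y0,x1,y1=roi; r[y0:y1,x0:x1]=1; m*=r
    return m
E
python3 - <<'E'
from h import *
T,S=load("top0"),load("scene0")
# handle
ends={}
for n,c,roi in(("top",T,(165,220,235,300)),("scene",S,(325,290,375,375))):
    m=mask(c,(100,120,40),(130,255,255),roi); p=np.argwhere(m)[:,::-1].astype(float)
    r=cv2.minAreaRect(p.astype(np.float32)); bx=cv2.boxPoints(r)
    l=[np.linalg.norm(bx[i]-bx[(i+1)%4]) for i in range(4)]
    k=0 if l[0]<l[1] else 1
    e=[(bx[k]+bx[k+1])/2,(bx[(k+2)%4]+bx[(k+3)%4])/2]; ends[n]=e
    print(n,len(p),"ends",e,"centroid",p.mean(0)); ends[n+"c"]=p.mean(0)
    d=depthpts(c,p); print(" depth median z",np.median(d[:,2]),"top pct",np.percentile(d[:,2],[5,50,95]))
for z in(.028,.037): print("top cast z",z,ray(T,[*ends["top"],ends["topc"]],z).round(4).tolist(), "scene",ray(S,[*ends["scene"],ends["scenec"]],z).round(4).tolist())
print("tri c",tri(T,ends["topc"],S,ends["scenec"]))
# board
m=mask(T,(8,90,90),(25,255,255),(270,80,460,190)); m=cv2.morphologyEx(m,cv2.MORPH_OPEN,np.ones((5,5)))
cn=max(cv2.findContours(m,0,2)[0],key=cv2.contourArea); r=cv2.minAreaRect(cn); bx=cv2.boxPoints(r)
q=cv2.approxPolyDP(cv2.convexHull(cn),8,True)[:,0]
for nm,b in(("rect",bx),("poly",q)):
    w=ray(T,b,.168); print("board",nm,b.tolist(),w.round(4).tolist(),[round(float(np.linalg.norm(w[i]-w[(i+1)%len(w)])),4) for i in range(len(w))])
d=depthpts(T,np.argwhere(m)[:,::-1]); print("board z",np.median(d[:,2]))
for u in[(313,226),(452,72),(380,224),(177,285),(255,238)]: print(u,depthpts(T,u).round(3))
for u in[(280,213),(310,180),(348,228),(335,285)]: print(u,depthpts(S,u).round(3))
a=cv2.resize(S["color"][90:260,200:400],None,fx=3.9,fy=3.5,interpolation=2); cv2.imwrite("pics/c1.png",a[:,:,::-1])
b=cv2.resize(T["color"][205:300,165:285],None,fx=6,fy=6,interpolation=2); cv2.imwrite("pics/c2.png",b[:,:,::-1])
E
```

```text
top 295 ends [array([221.35417, 257.5533 ], dtype=float32), array([177.4268 , 285.66684], dtype=float32)] centroid [199.78983051 271.24745763]
 depth median z 0.03753445070354544 top pct [0.03481542 0.03753445 0.04014706]
scene 599 ends [array([342.2843, 302.1909], dtype=float32), array([357.95233, 360.94608], dtype=float32)] centroid [350.09015025 332.        ]
 depth median z 0.0357424290572301 top pct [0.02883432 0.03574243 0.03768503]
top cast z 0.028 [[0.4747, 0.0208, 0.028], [0.4198, 0.1067, 0.028], [0.4477, 0.0633, 0.028]] scene [[0.4793, 0.013, 0.028], [0.4218, 0.1041, 0.028], [0.4485, 0.0621, 0.028]]
top cast z 0.037 [[0.4751, 0.0194, 0.037], [0.4208, 0.1044, 0.037], [0.4485, 0.0615, 0.037]] scene [[0.4761, 0.0216, 0.037], [0.4195, 0.1112, 0.037], [0.4458, 0.0699, 0.037]]
tri c [0.44803547 0.0631394  0.02920855]
board rect [[283.1845703125, 96.32306671142578], [437.3199462890625, 87.7599868774414], [441.913818359375, 170.44921875], [287.7784423828125, 179.01229858398438]] [[0.7657, -0.1054, 0.168], [0.7883, -0.3893, 0.168], [0.6338, -0.3925, 0.168], [0.6169, -0.1135, 0.168]] [0.2847, 0.1546, 0.2795, 0.1491]
board poly [[434, 92], [440, 170], [288, 177], [284, 97]] [[0.7801, -0.3827, 0.168], [0.6346, -0.389, 0.168], [0.6204, -0.1139, 0.168], [0.7645, -0.1069, 0.168]] [0.1456, 0.2754, 0.1442, 0.2762]
board z 0.16951628393227886
(313, 226) [[ 0.538 -0.168  0.006]]
(452, 72) [[ 0.889 -0.49   0.004]]
(380, 224) [[ 0.541 -0.304  0.049]]
(177, 285) [[0.422 0.105 0.037]]
(255, 238) [[ 0.514 -0.046  0.025]]
(280, 213) [[ 0.667 -0.153  0.031]]
(310, 180) [[ 0.664 -0.278  0.033]]
(348, 228) [[ 0.549 -0.193  0.004]]
(335, 285) [[ 0.512 -0.039  0.007]]
```

View pics/c1.png

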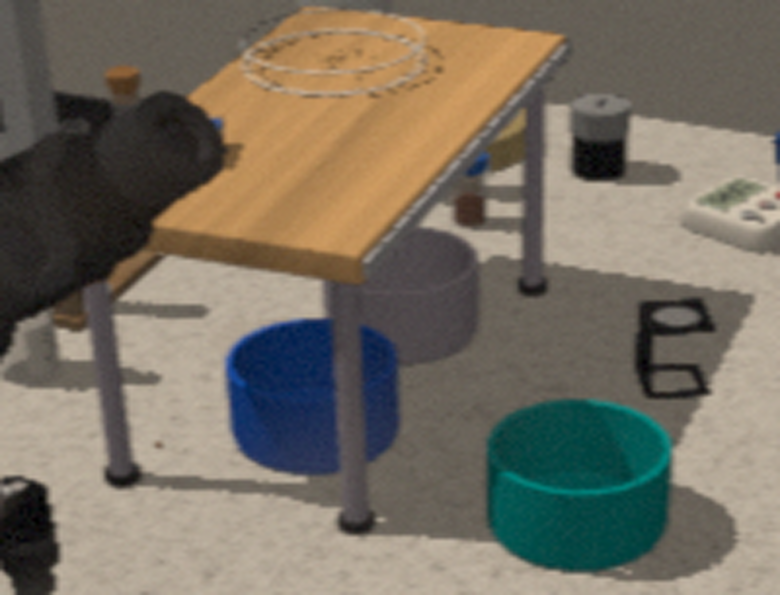

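View pics/c2.png

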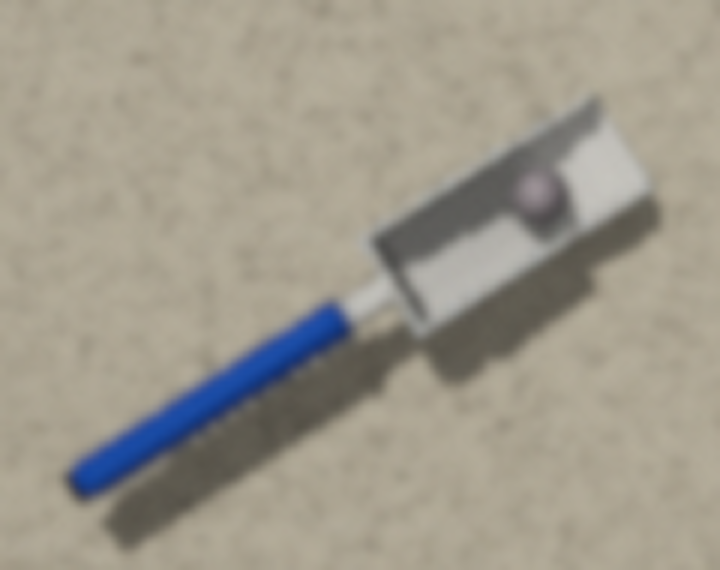

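The steel jar is the grey one under the right half of the board, at scene (305,175). The blue jar (280,203) is ruled out by colour. The turquoise jar (348,228) stands in the open, and the grey cylinder at top (452,72) is behind the shelf. The crop confirms this. The second crop shows the ball in the pan near the lip. Next I'll refine the jar, board and scoop numbers.

Run:
```python
from h import *
from scipy.optimize import least_squares
from scipy.spatial.transform import Rotation as Ro
T,S=load("top0"),load("scene0")
# steel jar: depth pts on outer wall, both rays
u=np.array([(x,y) for x in range(284,325) for y in range(150,186)]); d=depthpts(S,u)
k=(d[:,2]>.012)&(d[:,2]<.046)&(d[:,1]<-.24)&(d[:,0]<.76)&(d[:,0]>.63); d=d[k]
f=least_squares(lambda p:np.hypot(d[:,0]-p[0],d[:,1]-p[1])-.042,[.69,-.3],loss="soft_l1",f_scale=.002)
print("jar circle",f.x,len(d),np.abs(f.fun).mean(), "highest z of visible", )
# front board edge top view: lowest orange px per column
m=mask(T,(8,90,90),(25,255,255),(270,80,460,190)); m=cv2.morphologyEx(m,cv2.MORPH_OPEN,np.ones((3,3)))
def edge(cols=None,last=True):
    out=[]
    for x in range(296,432):
        r=np.flatnonzero(m[:,x]); 
        if len(r): out.append((x,r[-1]+.5 if last else r[0]-.5))
    w=ray(T,np.array(out),.168)[:,:2]; vx,vy,x0,y0=cv2.fitLine(w.astype(np.float32),cv2.DIST_HUBER,0,.01,.01).ravel(); return np.array([vx,vy]),np.array([x0,y0])
v,p=edge(); v=v if v[1]>0 else -v
v2,_=edge(last=False)
out=[]
for y in range(105,165):
    r=np.flatnonzero(m[y]); out.append(((r[0]-.5,y),(r[-1]+.5,y)))
o=np.array(out); L=ray(T,o[:,0],.168)[:,:2]; R=ray(T,o[:,1],.168)[:,:2]
print("front dir",v,"back dir",v2,"depth of board?",)
sL=np.median((L-p)@v); sR=np.median((R-p)@v); mid=p+v*(sL+sR)/2; xh=np.array([v[1],-v[0]])
print("width",sL-sR,"mid",mid,"yaw deg",np.degrees(np.arctan2(xh[1],xh[0])),"jar exp",mid+.065*xh-.058*v)
# scene check of the front edge
print("front corners in scene px",proj(S,[[*(mid+.14*v),.168],[*(mid-.14*v),.168],[*(mid+.14*v),.15]]).round(1))
# scoop: handle axis from both
for n,c,roi in(("top",T,(165,220,235,300)),("scene",S,(325,290,375,375))):
    mm=mask(c,(100,120,40),(130,255,255),roi); q=np.argwhere(mm)[:,::-1]
    w=ray(c,q,.034 if n=="top" else .031)[:,:2]; a=cv2.fitLine(w.astype(np.float32),cv2.DIST_HUBER,0,.01,.01).ravel(); dd=a[:2]*np.sign(a[0]); s=(w-a[2:])@dd
    print(n,"dir",dd,"yaw",np.degrees(np.arctan2(dd[1],dd[0])),"back end",a[2:]+dd*s.min(),"len",np.ptp(s),"grasp -150",a[2:]+dd*(s.min()+.062))
# lip mid from the top crop corners and from the scene
lp=ray(T,[(265,220.8),(274.2,235.8)],.005); print("lip",lp,lp.mean(0))
Rt=Ro.from_quat(np.array([.58835630,.39228222,-.39331131,-.58758637])).as_matrix(); print("tool R\n",Rt.round(3))
```

```text
jar circle [ 0.6954779  -0.30476625] 627 0.002812079577413835 highest z of visible
front dir [-0.06014882  0.99818945] back dir [ 0.22046594 -0.97539467] depth of board?
width 0.27946457233360056 mid [ 0.62544404 -0.25344372] yaw deg 3.448355 jar exp [ 0.69381498 -0.30742903]
front corners in scene px [[292.6 162.2]
 [345.8  98.7]
 [293.  171.9]]
top dir [ 0.5346366  -0.84508204] yaw -57.680725 back end [0.4208124  0.10540113] len 0.10119978933439325 grasp -150 [0.45395987 0.05300604]
scene dir [ 0.53484243 -0.8449518 ] yaw -57.66677 back end [0.4207172  0.10724032] len 0.1082038396788021 grasp -150 [0.45387743 0.05485331]
lip [[ 0.54994188 -0.06581241  0.005     ]
 [ 0.51800329 -0.08535538  0.005     ]] [ 0.53397258 -0.07558389  0.005     ]
tool R
 [[ 0.383 -0.001 -0.924]
 [ 0.924 -0.002  0.383]
 [-0.002 -1.    -0.   ]]
```

```bash
cat >> h.py <<'E'
from scipy.spatial.transform import Rotation as Ro
def toolR(yaw,tilt):
    "scoop forward yaw (deg), tilt>0: tool leans back, points forward-down. columns tool x,y,z"
    y=np.radians(yaw); f=np.array([np.cos(y),np.sin(y),0]); d=np.array([0,0,-1.]); t=np.radians(tilt)
    a=np.cos(t)*d+np.sin(t)*f; x=np.array([-np.sin(y),np.cos(y),0]); return np.c_[x,a,np.cross(x,a)]
def cur(o): 
    q=o["tool_rot"]; return np.array(o["eef_pos"]),Ro.from_quat([q[1],q[2],q[3],q[0]]).as_matrix()
def rows(p0,R0,p1,R1,N):
    r=Ro.from_matrix(R0.T@R1).as_rotvec()/N; E=Ro.from_rotvec(r).as_matrix(); M=np.zeros((3,3)); A=np.eye(3)
    for _ in range(N): M+=A; A=A@E
    s=np.linalg.solve(M,R0.T@(p1-p0)); print(f"N={N} shift/row mm",(s*1000).round(2).tolist(),"turn/row deg",np.degrees(r).round(3).tolist())
E
python3 - <<'E'
from h import *; from station import get_obs
p,R=cur(get_obs()); R1=toolR(-57.7,25)
g=np.array([.454,.0535,.030]); tcp=g+.0187*R1[:,1]; print("tcp",tcp,"pre",tcp-.1*R1[:,1])
rows(p,R,tcp-.1*R1[:,1],R1,20)
E
```

```text
tcp [0.45822297 0.04681993 0.01305204] pre [0.43564026 0.08254224 0.10368282]
N=20 shift/row mm [-15.27, 11.66, -22.62] turn/row deg [-1.208, 1.732, 0.379]
```

Call:
play_rows:
  increments:
    - [[-0.0153,0.0117,-0.0226],[-1.2,1.73,0.38]]
    - [[-0.0153,0.0117,-0.0226],[-1.2,1.73,0.38]]
    - [[-0.0153,0.0117,-0.0226],[-1.2,1.73,0.38]]
    - [[-0.0153,0.0117,-0.0226],[-1.2,1.73,0.38]]
    - [[-0.0153,0.0117,-0.0226],[-1.2,1.73,0.38]]
    - [[-0.0153,0.0117,-0.0226],[-1.2,1.73,0.38]]
    - [[-0.0153,0.0117,-0.0226],[-1.2,1.73,0.38]]
    - [[-0.0153,0.0117,-0.0226],[-1.2,1.73,0.38]]
    - [[-0.0153,0.0117,-0.0226],[-1.2,1.73,0.38]]
    - [[-0.0153,0.0117,-0.0226],[-1.2,1.73,0.38]]
    - [[-0.0153,0.0117,-0.0226],[-1.2,1.73,0.38]]
    - [[-0.0153,0.0117,-0.0226],[-1.2,1.73,0.38]]
    - [[-0.0153,0.0117,-0.0226],[-1.2,1.73,0.38]]
    - [[-0.0153,0.0117,-0.0226],[-1.2,1.73,0.38]]
    - [[-0.0153,0.0117,-0.0226],[-1.2,1.73,0.38]]
    - [[-0.0153,0.0117,-0.0226],[-1.2,1.73,0.38]]
    - [[-0.0153,0.0117,-0.0226],[-1.2,1.73,0.38]]
    - [[-0.0153,0.0117,-0.0226],[-1.2,1.73,0.38]]
  gripper: 0.0854

```text
t: 1.6
eef_pos: [0.4314, 0.1407, 0.1058]
tool_rot: [-0.528, 0.792, 0.252, -0.175]
contact_force: [0.3, -0.5, -0.6]
gripper_width: 0.997
```

Call:
play_rows:
  increments:
    - [[-0.0153,0.0117,-0.0226],[-1.2,1.73,0.38]]
    - [[-0.0153,0.0117,-0.0226],[-1.2,1.73,0.38]]
    - [[0,0,0],[0,0,0]]
    - [[0,0,0],[0,0,0]]
    - [[0,0,0],[0,0,0]]

```text
t: 2.02
eef_pos: [0.4356, 0.0838, 0.1024]
tool_rot: [-0.518, 0.809, 0.235, -0.15]
contact_force: [0.3, 0.5, -0.3]
gripper_width: 0.996
```

Run:
```python
from h import *; from station import *
o=get_obs(); p,R=cur(o); R1=toolR(-57.7,25); g=np.array([.454,.0535,.030]); tcp=g+.0187*R1[:,1]
print(o["t"],p,tcp-.1*R1[:,1],"q",o["q"].round(2)); rows(p,R,tcp,R1,10)
c=read_camera("wrist"); np.savez("w0.npz",p=p,Rt=R,**c)
H=c["hand_eye"]; cR=(R@H[:3,:3]).T; c["R"]=cR; c["t"]=-cR@(p+R@H[:3,3])
m=mask(c,(100,120,40),(130,255,255)); n,l,s,ce=cv2.connectedComponentsWithStats(m); 
for k in range(1,n):
    if s[k,4]>400:
        q=np.argwhere(l==k)[:,::-1]; w=ray(c,q,.034)[:,:2]; a=cv2.fitLine(w.astype(np.float32),cv2.DIST_HUBER,0,.01,.01).ravel(); dd=a[:2]*np.sign(a[0]); t=(w-a[2:])@dd
        print(s[k],"yaw",np.degrees(np.arctan2(dd[1],dd[0])),"back",a[2:]+dd*t.min(),"len",np.ptp(t),"-150",a[2:]+dd*(t.min()+.062),"z",np.percentile(depthpts(c,q)[:,2],[5,50,95]))
cv2.imwrite("pics/w0.png",c["color"][:,:,::-1])
```

```text
2.0167 [0.4356384  0.08378592 0.10237784] [0.43564026 0.08254224 0.10368282] q [-1.09  0.34  0.51  2.32  0.49  0.6  -0.45]
N=10 shift/row mm [-0.07, 9.93, -0.17] turn/row deg [-0.025, 0.006, 0.007]
[ 311  148   20  102 1696] yaw -57.33083 back [0.41992428 0.10529636] len 0.10633088109884145 -150 [0.4533911  0.05310468] z [0.03423546 0.03735701 0.03859614]
```

View pics/w0.png

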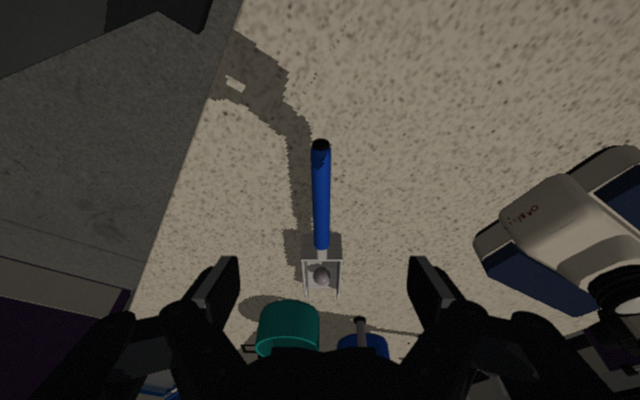

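The wrist view shows the handle (322,145–245) centred between the fingers, with the ball at (321,275). Its grasp point agrees with the top and scene measurements to within 2 mm. Descending now.

Call:
play_rows:
  increments:
    - [[0,0.01,0],[0,0,0]]
    - [[0,0.01,0],[0,0,0]]
    - [[0,0.01,0],[0,0,0]]
    - [[0,0.01,0],[0,0,0]]
    - [[0,0.01,0],[0,0,0]]
    - [[0,0.01,0],[0,0,0]]
    - [[0,0.01,0],[0,0,0]]
    - [[0,0.01,-0.0005],[0,0,0]]
    - [[0,0.01,-0.0005],[0,0,0]]
    - [[0,0.009,-0.0005],[0,0,0]]
    - [[0,0,0],[0,0,0]]
    - [[0,0,0],[0,0,0]]

```text
t: 3.07
eef_pos: [0.4585, 0.0475, 0.0129]
tool_rot: [-0.517, 0.809, 0.235, -0.151]
contact_force: [-0.1, 1.0, -0.1]
gripper_width: 0.998
```

Run:
```python
from h import *; from station import *
o=get_obs(); p,R=cur(o); R1=toolR(-57.7,25)
print(p,"grasp pt",p-.0187*R[:,1],o["q"].round(2),o["contact_force"]); f=R1.T@R; print(np.degrees(Ro.from_matrix(f).as_rotvec()))
```

```text
[0.45853995 0.04753842 0.01289484] grasp pt [0.45434466 0.05416116 0.02987214] [-0.98  0.59  0.52  2.34  0.53  0.3  -0.48] [-0.10287776  0.97792772 -0.06990728]
[ 0.21360969 -0.10653706 -0.02238497]
```

Call:
play_rows:
  increments:
    - [[0,0,0],[0,0,0]]
    - [[0,0,0],[0,0,0]]
    - [[0,0,0],[0,0,0]]
    - [[0,0,0],[0,0,0]]
    - [[0,0,0],[0,0,0]]
    - [[0,0,0],[0,0,0]]
    - [[0,0,0],[0,0,0]]
    - [[0,0,0],[0,0,0]]
    - [[0,0,0],[0,0,0]]
    - [[0,0,0],[0,0,0]]
  gripper: 0.0
  grip_force: 60

```text
t: 3.9
eef_pos: [0.4584, 0.0469, 0.0132]
tool_rot: [-0.518, 0.809, 0.235, -0.15]
contact_force: [-2.1, 1.5, 5.2]
gripper_width: 0.15
```

Call:
play_rows:
  increments:
    - [[0,-0.0018,-0.0008],[0,0,0]]
    - [[0,-0.0036,-0.0017],[0,0,0]]
    - [[0,-0.0054,-0.0025],[0,0,0]]
    - [[0,-0.0072,-0.0034],[0,0,0]]
    - [[0,-0.0072,-0.0034],[0,0,0]]
    - [[0,-0.0072,-0.0034],[0,0,0]]
    - [[0,-0.0072,-0.0034],[0,0,0]]
    - [[0,-0.0072,-0.0034],[0,0,0]]
    - [[0,-0.0072,-0.0034],[0,0,0]]
    - [[0,-0.0072,-0.0034],[0,0,0]]
    - [[0,-0.0072,-0.0034],[0,0,0]]
    - [[0,-0.0072,-0.0034],[0,0,0]]
    - [[0,-0.0054,-0.0025],[0,0,0]]
    - [[0,-0.0036,-0.0017],[0,0,0]]
    - [[0,-0.0018,-0.0008],[0,0,0]]
    - [[0,0,0],[0,0,0]]

```text
t: 5.23
eef_pos: [0.4588, 0.0464, 0.1089]
tool_rot: [-0.518, 0.809, 0.235, -0.15]
contact_force: [0.2, 0.2, -0.5]
gripper_width: 0.151
```

Run:
```python
from h import *; from station import *
o=get_obs(); p,R=cur(o); print(o["t"],p,o["q"].round(2),o["contact_force"].round(2))
for n in("top","scene"):
    c=read_camera(n); np.savez(n+"1.npz",**c)
T,S=load("top1"),load("scene1")
a=cv2.resize(T["color"][160:320,150:350],None,fx=3,fy=3,interpolation=2); b=cv2.resize(S["color"][140:380,270:430],None,fx=2,fy=2,interpolation=2)
im=np.zeros((480,600+320,3),np.uint8); im[:,:600]=a; im[:480,600:]=b; cv2.imwrite("pics/p1.png",cv2.resize(im,(800,417))[:,:,::-1])
```

```text
5.2333 [0.45880157 0.04638784 0.10887891] [-0.99  0.33  0.52  2.3   0.51  0.57 -0.37] [ 0.18  0.17 -0.45]
```

View pics/p1.png

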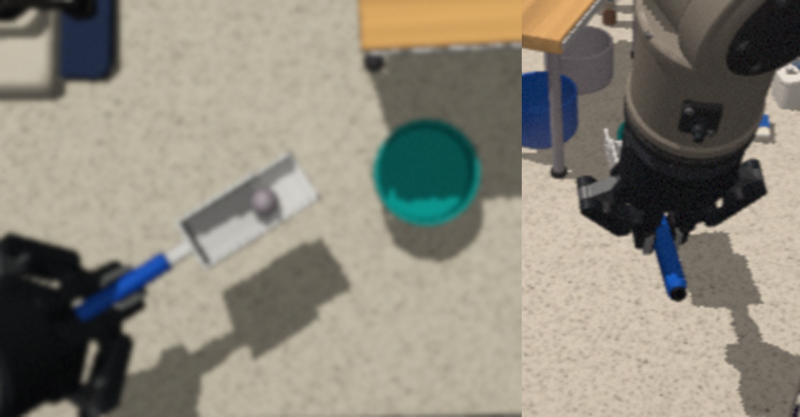

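The scoop is lifted with the ball still in the pan (265,200 in the picture). Next I'll check how it sits in the grip, then plan the carry.

Run:
```python
from h import *; from station import *
T=load("top1"); o=get_obs(); p,R=cur(o)
l=ray(T,[(262.3,219.4),(271.9,235.5)],.100); print("lip corners",l.round(4),"mid",l.mean(0).round(4))
u=np.array([(x,y) for x in range(215,276) for y in range(215,265)]); d=depthpts(T,u); f=np.array([np.cos(np.radians(-57.5)),np.sin(np.radians(-57.5))]); G=p-.0187*R[:,1]
rel=d[:,:2]-G[:2]; s=rel@f; n=rel@np.array([-f[1],f[0]])
print("G",G)
for a,b in((.02,.04),(.06,.075),(.08,.09),(.09,.10),(.13,.14),(.14,.15)):
    k=(s>a)&(s<b)&(abs(n)<(.004 if a<.05 else .012)); z=d[k,2]; z=z[z>.06]; print(a,b,len(z),np.percentile(z,[10,50,90]).round(4) if len(z) else "")
k=(s>.05)&(d[:,2]>.07)&(abs(n)<.03); print("front s max",np.percentile(s[k],[98,100]),"n mean",n[k].mean())
# lip origin in the tool frame, assuming lip = G + .15 f in grasp at z -.019
lip0=np.array([*(G[:2]+.150*f),G[2]-.021]); print("lip nominal",lip0,"in tool",R.T@(lip0-p))
```

```text
lip corners [[ 0.549  -0.0656  0.1   ]
 [ 0.5185 -0.0838  0.1   ]] mid [ 0.5338 -0.0747  0.1   ]
G [0.45433592 0.05286262 0.12538179]
0.02 0.04 0 
0.06 0.075 131 [0.1053 0.1081 0.123 ]
0.08 0.09 71 [0.1027 0.1047 0.1063]
0.09 0.1 72 [0.101  0.1029 0.1051]
0.13 0.14 65 [0.1009 0.1026 0.1048]
0.14 0.15 68 [0.1023 0.1047 0.1064]
front s max [0.14798877 0.15037205] n mean 0.0007028927903552412
lip nominal [ 0.53493087 -0.07364609  0.10438179] in tool [ 0.00041656  0.06324946 -0.12737783]
```

```bash
cat >> h.py <<'E'
L=np.array([.0004,.0632,-.1274]); JAR=np.array([.6945,-.306])
def pose(lip,yaw,phi): R=toolR(yaw,25-phi); return lip-R@L,R
def fv(yaw): return np.array([np.cos(np.radians(yaw)),np.sin(np.radians(yaw))])
def lipnow(o): p,R=cur(o); return p+R@L
E
python3 - <<'E'
from h import *; from station import *
o=get_obs(); p,R=cur(o); print(lipnow(o))
p1,R1=pose(np.array([*(JAR-.095*fv(-8)),.092]),-8,0); print(p1); rows(p,R,p1,R1,30)
E
```

```text
[ 0.53491656 -0.07365443  0.10443599]
[ 0.4595794  -0.27338799  0.09543709]
N=30 shift/row mm [-9.13, 2.97, -5.37] turn/row deg [-0.007, -1.501, -0.697]
```

Run:
```python
from h import *; from station import *
o=get_obs(); p,R=cur(o)
lip1=np.array([*(JAR-.095*fv(-8)),.092]); print(lip1)
p1,R1=pose(lip1,-57.7,0); rows(p,R,p1,R1,22)
p2,R2=pose(lip1,-8,0); rows(p1,R1,p2,R2,24)
```

```text
[ 0.60042453 -0.29277856  0.092     ]
N=22 shift/row mm [-2.8, 4.75, -8.83] turn/row deg [-0.01, 0.002, 0.0]
N=24 shift/row mm [-5.14, 0.05, -0.1] turn/row deg [0.0, -1.877, -0.875]
```

Call:
play_rows:
  increments:
    - [[-0.0009,0.0016,-0.0029],[0,0,0]]
    - [[-0.0019,0.0032,-0.0059],[0,0,0]]
    - [[-0.0028,0.00475,-0.0088],[0,0,0]]
    - [[-0.0028,0.00475,-0.0088],[0,0,0]]
    - [[-0.0028,0.00475,-0.0088],[0,0,0]]
    - [[-0.0028,0.00475,-0.0088],[0,0,0]]
    - [[-0.0028,0.00475,-0.0088],[0,0,0]]
    - [[-0.0028,0.00475,-0.0088],[0,0,0]]
    - [[-0.0028,0.00475,-0.0088],[0,0,0]]
    - [[-0.0028,0.00475,-0.0088],[0,0,0]]
    - [[-0.0028,0.00475,-0.0088],[0,0,0]]
    - [[-0.0028,0.00475,-0.0088],[0,0,0]]
    - [[-0.0028,0.00475,-0.0088],[0,0,0]]
    - [[-0.0028,0.00475,-0.0088],[0,0,0]]
    - [[-0.0028,0.00475,-0.0088],[0,0,0]]
    - [[-0.0028,0.00475,-0.0088],[0,0,0]]
    - [[-0.0028,0.00475,-0.0088],[0,0,0]]
    - [[-0.0028,0.00475,-0.0088],[0,0,0]]
    - [[-0.0019,0.0032,-0.0059],[0,0,0]]
    - [[-0.0009,0.0016,-0.0029],[0,0,0]]

```text
t: 7.0
eef_pos: [0.5122, -0.134, 0.0973]
tool_rot: [-0.518, 0.809, 0.234, -0.15]
contact_force: [-0.3, -0.4, -0.7]
gripper_width: 0.153
```

Run:
```python
from h import *; from station import *
o=get_obs(); p,R=cur(o); print(lipnow(o),o["q"].round(2))
lip1=np.array([*(JAR-.095*fv(-8)),.092]); p2,R2=pose(lip1,-8,0); rows(p,R,p2,R2,24)
```

```text
[ 0.58839564 -0.25405378  0.09333059] [-0.54  0.4   0.53  2.26  0.53  0.37  0.02]
N=24 shift/row mm [-6.24, 0.68, -1.3] turn/row deg [-0.008, -1.88, -0.873]
```

Call:
play_rows:
  increments:
    - [[-0.002,0.0002,-0.0004],[0,-0.63,-0.29]]
    - [[-0.0042,0.0005,-0.0009],[0,-1.26,-0.58]]
    - [[-0.0062,0.0007,-0.0013],[0,-1.88,-0.87]]
    - [[-0.0062,0.0007,-0.0013],[0,-1.88,-0.87]]
    - [[-0.0062,0.0007,-0.0013],[0,-1.88,-0.87]]
    - [[-0.0062,0.0007,-0.0013],[0,-1.88,-0.87]]
    - [[-0.0062,0.0007,-0.0013],[0,-1.88,-0.87]]
    - [[-0.0062,0.0007,-0.0013],[0,-1.88,-0.87]]
    - [[-0.0062,0.0007,-0.0013],[0,-1.88,-0.87]]
    - [[-0.0062,0.0007,-0.0013],[0,-1.88,-0.87]]
    - [[-0.0062,0.0007,-0.0013],[0,-1.88,-0.87]]
    - [[-0.0062,0.0007,-0.0013],[0,-1.88,-0.87]]
    - [[-0.0062,0.0007,-0.0013],[0,-1.88,-0.87]]
    - [[-0.0042,0.0005,-0.0009],[0,-1.26,-0.58]]
    - [[-0.002,0.0002,-0.0004],[0,-0.63,-0.29]]

```text
t: 8.25
eef_pos: [0.4677, -0.2029, 0.0961]
tool_rot: [-0.468, 0.732, 0.417, -0.267]
contact_force: [0.6, -1.1, -0.8]
gripper_width: 0.152
```

Run:
```python
from h import *; from station import *
o=get_obs(); p,R=cur(o); print(lipnow(o),o["q"].round(2),np.degrees(np.arctan2(-R[0,0],R[1,0])))
lip1=np.array([*(JAR-.095*fv(-8)),.092]); p2,R2=pose(lip1,-8,0); rows(p,R,p2,R2,11)
```

```text
[ 0.5902066  -0.27497467  0.09206858] [ 0.23  0.27 -0.03  2.38  1.06  0.17  0.21] -30.620973409877244
N=11 shift/row mm [-6.3, 0.7, -1.38] turn/row deg [-0.021, -1.865, -0.867]
```

Run:
```python
from h import *; from station import *
o=get_obs(); p,R=cur(o); 
lip1=np.array([*(JAR-.095*fv(-20)),.09]); p2,R2=pose(lip1,-20,12); print(lip1,p2);rows(p,R,p2,R2,8)
lip2=np.array([*(JAR-.022*fv(-20)),.085]); p3,R3=pose(lip2,-20,12); print(lip2,p3);rows(p2,R2,p3,R3,10)
```

```text
[ 0.6052292  -0.27350809  0.09      ] [ 0.47508437 -0.22656491  0.12292142]
N=8 shift/row mm [-2.28, -2.44, -3.14] turn/row deg [1.467, -1.258, -0.432]
[ 0.67382676 -0.29847556  0.085     ] [ 0.54368193 -0.25153238  0.11792142]
N=10 shift/row mm [-0.0, 2.13, -7.0] turn/row deg [0.0, 0.0, 0.0]
```

Call:
play_rows:
  increments:
    - [[-0.0011,-0.0012,-0.0016],[0.73,-0.63,-0.22]]
    - [[-0.0023,-0.0024,-0.0031],[1.47,-1.26,-0.43]]
    - [[-0.0023,-0.0024,-0.0031],[1.47,-1.26,-0.43]]
    - [[-0.0023,-0.0024,-0.0031],[1.47,-1.26,-0.43]]
    - [[-0.0023,-0.0024,-0.0031],[1.47,-1.26,-0.43]]
    - [[-0.0023,-0.0024,-0.0031],[1.47,-1.26,-0.43]]
    - [[-0.0023,-0.0024,-0.0031],[1.47,-1.26,-0.43]]
    - [[-0.0023,-0.0024,-0.0031],[1.47,-1.26,-0.43]]
    - [[-0.0011,-0.0012,-0.0016],[0.73,-0.63,-0.22]]
    - [[0,0,0],[0,0,0]]
    - [[0,0,0],[0,0,0]]

```text
t: 9.17
eef_pos: [0.4756, -0.226, 0.122]
tool_rot: [-0.51, 0.643, 0.448, -0.356]
contact_force: [-0.1, 0.4, -1.6]
gripper_width: 0.153
```

Run:
```python
from h import *; from station import *
o=get_obs(); p,R=cur(o); print(lipnow(o),o["q"].round(2),np.degrees(np.arctan2(-R[0,0],R[1,0])),"lean",np.degrees(np.arcsin(R[2,2])), o["contact_force"].round(1))
lip2=np.array([*(JAR-.022*fv(-20)),.085]); p3,R3=pose(lip2,-20,12); rows(p,R,p3,R3,10)
c=read_camera("top"); np.savez("top2.npz",**c); s=read_camera("scene"); np.savez("scene2.npz",**s)
im=np.vstack([cv2.resize(c["color"][80:290,220:450],(640,292),interpolation=2),cv2.resize(s["color"][90:300,180:450],(640,300),interpolation=2)])
a=cv2.resize(c["color"][100:300,230:430],(400,400),interpolation=2);b=cv2.resize(s["color"][80:280,220:420],(400,400),interpolation=2)
cv2.imwrite("pics/p2.png",np.hstack([a,b])[:,:,::-1])
```

```text
[ 0.60567474 -0.27341413  0.08940271] [ 0.8   0.33 -0.55  2.15  0.39  0.51  1.18] -20.20065703266596 lean -13.149061918604739 [-0.1  0.4 -1.6]
N=10 shift/row mm [-0.06, 2.04, -6.99] turn/row deg [0.015, -0.018, -0.01]
```

View pics/p2.png

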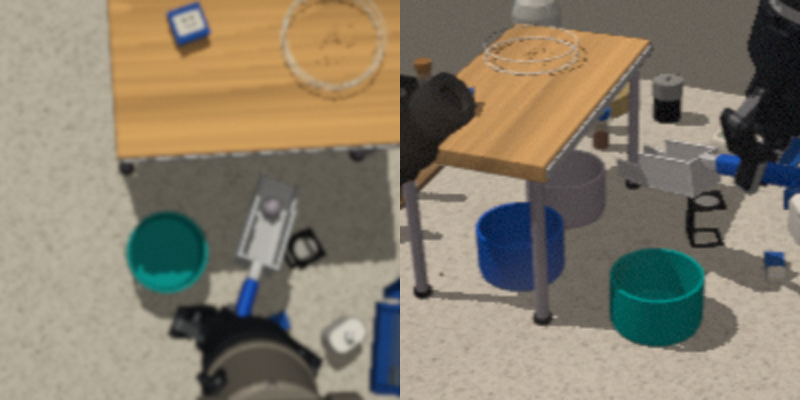

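The ball is in the pan, the lip sits just in front of the board, and the approach to the grey jar is clear. I'll check the lip position by ray before inserting.

Run:
```python
from h import *; from station import *
c=load("top2"); l=ray(c,[(361,188.5),(379,191)],.09); print(l.round(4),l.mean(0).round(4)); l=lipnow(get_obs()); f=np.array([*fv(-20)]); n=np.array([-f[1],f[0]])
print("proj of FK lip corners",proj(c,[[*(l[:2]+.02*n),l[2]],[*(l[:2]-.02*n),l[2]]]).round(1))
```

```text
[[ 0.6096 -0.2578  0.09  ]
 [ 0.6047 -0.2938  0.09  ]] [ 0.6071 -0.2758  0.09  ]
proj of FK lip corners [[359.  187.2]
 [377.9 194.1]]
```

Call:
play_rows:
  increments:
    - [[0,0.0007,-0.0023],[0,0,0]]
    - [[0,0.0014,-0.0047],[0,0,0]]
    - [[0,0.002,-0.007],[0,0,0]]
    - [[0,0.002,-0.007],[0,0,0]]
    - [[0,0.002,-0.007],[0,0,0]]
    - [[0,0.002,-0.007],[0,0,0]]
    - [[0,0.002,-0.007],[0,0,0]]
    - [[0,0.002,-0.007],[0,0,0]]
    - [[0,0.002,-0.007],[0,0,0]]
    - [[0,0.002,-0.007],[0,0,0]]
    - [[0,0.0014,-0.0047],[0,0,0]]
    - [[0,0.0007,-0.0023],[0,0,0]]
    - [[0,0,0],[0,0,0]]
    - [[0,0,0],[0,0,0]]

```text
t: 10.43
eef_pos: [0.5442, -0.251, 0.1183]
tool_rot: [-0.51, 0.642, 0.448, -0.356]
contact_force: [-0.1, -0.6, -1.1]
gripper_width: 0.154
```

Run:
```python
from h import *; from station import *
o=get_obs(); p,R=cur(o); print(lipnow(o),o["q"].round(2), o["contact_force"].round(1))
lip2=np.array([*(JAR-.022*fv(-20)),.064]); p3,R3=pose(lip2,-20,36); print(p3); rows(p,R,p3,R3,12)
```

```text
[ 0.67422986 -0.29845817  0.0856374 ] [ 0.74  0.44 -0.52  1.99  0.43  0.57  1.17] [-0.1 -0.6 -1.1]
[ 0.56750452 -0.2602031   0.1503479 ]
N=12 shift/row mm [-0.05, -2.61, -2.2] turn/row deg [2.01, -0.017, -0.002]
```

Call:
play_rows:
  increments:
    - [[0,-0.0013,-0.0011],[1,0,0]]
    - [[0,-0.0026,-0.0022],[2,0,0]]
    - [[0,-0.0026,-0.0022],[2,0,0]]
    - [[0,-0.0026,-0.0022],[2,0,0]]
    - [[0,-0.0026,-0.0022],[2,0,0]]
    - [[0,-0.0026,-0.0022],[2,0,0]]
    - [[0,-0.0026,-0.0022],[2,0,0]]
    - [[0,-0.0026,-0.0022],[2,0,0]]
    - [[0,-0.0026,-0.0022],[2,0,0]]
    - [[0,-0.0026,-0.0022],[2,0,0]]
    - [[0,-0.0026,-0.0022],[2,0,0]]
    - [[0,-0.0026,-0.0022],[2,0,0]]
    - [[0,-0.0013,-0.0011],[1,0,0]]
    - [[0,0,0],[0,0,0]]
    - [[0,0,0],[0,0,0]]
    - [[0,0,0],[0,0,0]]
    - [[0,0,0],[0,0,0]]
    - [[0,0,0],[0,0,0]]
    - [[0,0,0],[0,0,0]]
    - [[0,0,0],[0,0,0]]

```text
t: 12.1
eef_pos: [0.5678, -0.2597, 0.1505]
tool_rot: [0.632, -0.523, -0.364, 0.441]
contact_force: [0.0, 0.7, -1.1]
gripper_width: 0.155
```

Run:
```python
from h import *; from station import *
o=get_obs(); p,R=cur(o); print(o["t"],lipnow(o),"tilt",np.degrees(np.arcsin(R[2,2])),o["contact_force"].round(1))
c=read_camera("top"); s=read_camera("scene");np.savez("scene3.npz",**s)
a=cv2.resize(c["color"][100:300,230:430],(400,400),interpolation=2);b=cv2.resize(s["color"][90:210,260:380],(400,400),interpolation=2)
cv2.imwrite("pics/p3.png",np.hstack([a,b])[:,:,::-1])
```

```text
12.1 [ 0.67418893 -0.29850628  0.06447233] tilt 10.844143003911348 [ 0.   0.7 -1.1]
```

View pics/p3.png

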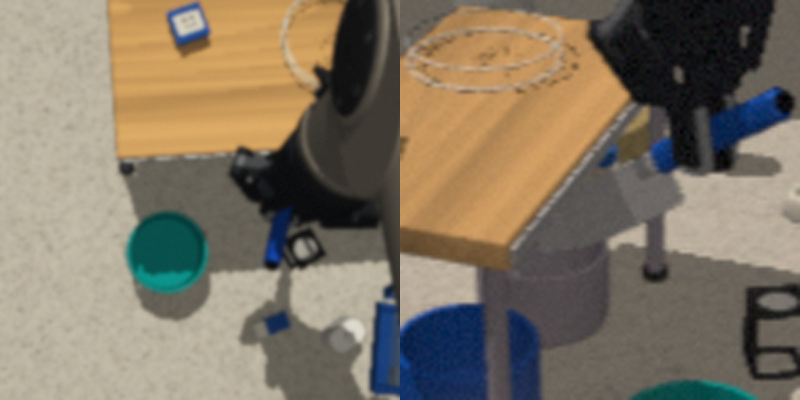

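The scoop is tipped 36° with its lip over the grey jar, and nothing is touching. The ball can't be seen from here, so I'll withdraw the same way and then check the pan.

Run:
```python
from h import *; from station import *
o=get_obs(); p,R=cur(o)
lip2=np.array([*(JAR-.022*fv(-20)),.087]); p3,R3=pose(lip2,-20,12); rows(p,R,p3,R3,10)
lip1=np.array([*(JAR-.105*fv(-20)),.09]); p2,R2=pose(lip1,-20,12);rows(p3,R3,p2,R2,8)
```

```text
N=10 shift/row mm [-0.06, 3.08, 2.57] turn/row deg [-2.385, -0.021, -0.003]
N=8 shift/row mm [0.0, -2.7, 10.02] turn/row deg [0.0, 0.0, 0.0]
```

Call:
play_rows:
  increments:
    - [[0,0.0031,0.0026],[-2.38,0,0]]
    - [[0,0.0031,0.0026],[-2.38,0,0]]
    - [[0,0.0031,0.0026],[-2.38,0,0]]
    - [[0,0.0031,0.0026],[-2.38,0,0]]
    - [[0,0.0031,0.0026],[-2.38,0,0]]
    - [[0,0.0031,0.0026],[-2.38,0,0]]
    - [[0,0.0031,0.0026],[-2.38,0,0]]
    - [[0,0.0031,0.0026],[-2.38,0,0]]
    - [[0,0.0031,0.0026],[-2.38,0,0]]
    - [[0,0.0031,0.0026],[-2.38,0,0]]
    - [[0,-0.0013,0.005],[0,0,0]]
    - [[0,-0.0027,0.01],[0,0,0]]
    - [[0,-0.0027,0.01],[0,0,0]]
    - [[0,-0.0027,0.01],[0,0,0]]
    - [[0,-0.0027,0.01],[0,0,0]]
    - [[0,-0.0027,0.01],[0,0,0]]
    - [[0,-0.0027,0.01],[0,0,0]]
    - [[0,-0.0027,0.01],[0,0,0]]
    - [[0,-0.0013,0.005],[0,0,0]]
    - [[0,0,0],[0,0,0]]

```text
t: 13.87
eef_pos: [0.4645, -0.2219, 0.1226]
tool_rot: [-0.511, 0.642, 0.447, -0.357]
contact_force: [0.8, -0.2, -0.8]
gripper_width: 0.151
```

Run:
```python
from h import *; from station import *
o=get_obs(); p,R=cur(o); print(o["t"],lipnow(o),"tilt",np.degrees(np.arcsin(R[2,2])),o["q"].round(2),o["contact_force"].round(1))
c=read_camera("top"); s=read_camera("scene");np.savez("scene4.npz",**s)
a=cv2.resize(c["color"][150:270,310:430],(400,400),interpolation=2);b=cv2.resize(s["color"][135:205,270:340],(400,400),interpolation=2)
cv2.imwrite("pics/p4.png",np.hstack([a,b])[:,:,::-1])
d=depthpts(s,np.array([(x,y) for x in range(284,325) for y in range(150,186)]))
from scipy.optimize import least_squares
k=(d[:,2]>.012)&(d[:,2]<.046)&(d[:,1]<-.24)&(d[:,0]<.76)&(d[:,0]>.63); d=d[k]
f=least_squares(lambda p:np.hypot(d[:,0]-p[0],d[:,1]-p[1])-.042,[.69,-.3],loss="soft_l1",f_scale=.002); print("jar now",f.x,len(d))
```

```text
13.8667 [ 0.59436941 -0.26938396  0.08941649] tilt -12.892240771826009 [ 0.81  0.32 -0.56  2.17  0.38  0.51  1.19] [ 0.8 -0.2 -0.8]
jar now [ 0.69534828 -0.30468577] 625
```

View pics/p4.png

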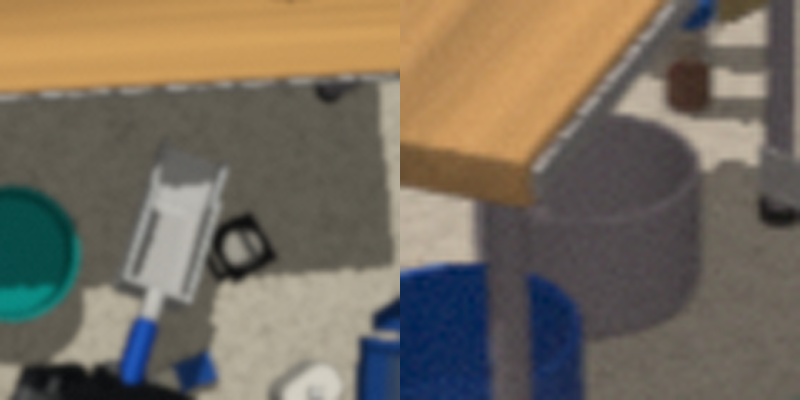

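The pan is empty and the jar is where it was, 0.1 mm from the earlier circle fit. Next I'll lay the scoop back on its original open spot.

Run:
```python
from h import *; from station import *
o=get_obs(); p,R=cur(o); lip=lipnow(o)
p1,R1=pose(lip,-57.7,12); print(p1); rows(p,R,p1,R1,18)
p2,R2=pose(np.array([.532,-.074,.06]),-57.7,0); print(p2); rows(p1,R1,p2,R2,20)
```

```text
[ 0.5218877  -0.15305357  0.12291527]
N=18 shift/row mm [5.03, 0.02, -0.07] turn/row deg [-0.0, 2.03, 0.467]
[0.45569137 0.04595974 0.06343709]
N=20 shift/row mm [2.52, -0.45, 10.61] turn/row deg [-0.6, 0.0, -0.0]
```

Call:
play_rows:
  increments:
    - [[0.0025,0,0],[0,1.0,0.23]]
    - [[0.005,0,0],[0,2.03,0.47]]
    - [[0.005,0,0],[0,2.03,0.47]]
    - [[0.005,0,0],[0,2.03,0.47]]
    - [[0.005,0,0],[0,2.03,0.47]]
    - [[0.005,0,0],[0,2.03,0.47]]
    - [[0.005,0,0],[0,2.03,0.47]]
    - [[0.005,0,0],[0,2.03,0.47]]
    - [[0.005,0,0],[0,2.03,0.47]]
    - [[0.005,0,0],[0,2.03,0.47]]
    - [[0.005,0,0],[0,2.03,0.47]]
    - [[0.005,0,0],[0,2.03,0.47]]
    - [[0.005,0,0],[0,2.03,0.47]]
    - [[0.005,0,0],[0,2.03,0.47]]
    - [[0.005,0,0],[0,2.03,0.47]]
    - [[0.005,0,0],[0,2.03,0.47]]
    - [[0.005,0,0],[0,2.03,0.47]]
    - [[0.005,0,0],[0,2.03,0.47]]
    - [[0.0025,0,0],[0,1.0,0.23]]
    - [[0,0,0],[0,0,0]]

```text
t: 15.63
eef_pos: [0.5217, -0.1516, 0.1226]
tool_rot: [-0.598, 0.751, 0.218, -0.174]
contact_force: [-0.1, -0.8, -0.4]
gripper_width: 0.151
```

Run:
```python
from h import *; from station import *
o=get_obs(); p,R=cur(o); print(lipnow(o),o["q"].round(2),o["contact_force"].round(1))
p2,R2=pose(np.array([.532,-.074,.06]),-57.7,0); rows(p,R,p2,R2,19)
```

```text
[ 0.59607193 -0.26826924  0.0896823 ] [ 0.34  0.36 -0.34  2.08  0.51  0.66  0.2 ] [-0.1 -0.8 -0.4]
N=19 shift/row mm [2.63, -0.46, 11.1] turn/row deg [-0.633, 0.004, 0.001]
```

Run:
```python
from h import *; from station import *
o=get_obs(); p,R=cur(o)
p2,R2=pose(np.array([.532,-.074,.09]),-57.7,0); rows(p,R,p2,R2,18)
```

```text
N=18 shift/row mm [2.78, -2.06, 11.18] turn/row deg [-0.668, 0.004, 0.001]
```

Call:
play_rows:
  increments:
    - [[0.0014,-0.001,0.0056],[-0.33,0,0]]
    - [[0.0028,-0.0021,0.0112],[-0.67,0,0]]
    - [[0.0028,-0.0021,0.0112],[-0.67,0,0]]
    - [[0.0028,-0.0021,0.0112],[-0.67,0,0]]
    - [[0.0028,-0.0021,0.0112],[-0.67,0,0]]
    - [[0.0028,-0.0021,0.0112],[-0.67,0,0]]
    - [[0.0028,-0.0021,0.0112],[-0.67,0,0]]
    - [[0.0028,-0.0021,0.0112],[-0.67,0,0]]
    - [[0.0028,-0.0021,0.0112],[-0.67,0,0]]
    - [[0.0028,-0.0021,0.0112],[-0.67,0,0]]
    - [[0.0028,-0.0021,0.0112],[-0.67,0,0]]
    - [[0.0028,-0.0021,0.0112],[-0.67,0,0]]
    - [[0.0028,-0.0021,0.0112],[-0.67,0,0]]
    - [[0.0028,-0.0021,0.0112],[-0.67,0,0]]
    - [[0.0028,-0.0021,0.0112],[-0.67,0,0]]
    - [[0.0028,-0.0021,0.0112],[-0.67,0,0]]
    - [[0.0028,-0.0021,0.0112],[-0.67,0,0]]
    - [[0.0028,-0.0021,0.0112],[-0.67,0,0]]
    - [[0.0014,-0.001,0.0056],[-0.33,0,0]]
    - [[0,0,0],[0,0,0]]

```text
t: 17.3
eef_pos: [0.454, 0.0473, 0.0934]
tool_rot: [-0.516, 0.81, 0.236, -0.151]
contact_force: [0.4, -0.0, -0.8]
gripper_width: 0.151
```

Run:
```python
from h import *; from station import *
o=get_obs(); p,R=cur(o); print(lipnow(o),o["q"].round(2),o["contact_force"].round(1))
p2,R2=pose(np.array([.532,-.074,.010]),-57.7,0); rows(p,R,p2,R2,12)
```

```text
[ 0.53075465 -0.07237489  0.0899329 ] [-0.24  0.35 -0.36  2.27  0.87  0.76 -0.73] [ 0.4 -0.  -0.8]
N=12 shift/row mm [0.06, 6.11, 2.66] turn/row deg [-0.002, 0.018, 0.001]
```

Call:
play_rows:
  increments:
    - [[0,0.0061,0.0027],[0,0,0]]
    - [[0,0.0061,0.0027],[0,0,0]]
    - [[0,0.0061,0.0027],[0,0,0]]
    - [[0,0.0061,0.0027],[0,0,0]]
    - [[0,0.0061,0.0027],[0,0,0]]
    - [[0,0.0061,0.0027],[0,0,0]]
    - [[0,0.0061,0.0027],[0,0,0]]
    - [[0,0.0061,0.0027],[0,0,0]]
    - [[0,0.0061,0.0027],[0,0,0]]
    - [[0,0.0061,0.0027],[0,0,0]]
    - [[0,0.004,0.0018],[0,0,0]]
    - [[0,0.003,0.0013],[0,0,0]]
    - [[0,0.003,0.0013],[0,0,0]]
    - [[0,0.002,0.0009],[0,0,0]]
    - [[0,0,0],[0,0,0]]
    - [[0,0,0],[0,0,0]]

```text
t: 18.63
eef_pos: [0.4554, 0.0444, 0.014]
tool_rot: [-0.516, 0.81, 0.234, -0.15]
contact_force: [-0.2, 0.2, -1.2]
gripper_width: 0.148
```

Run:
```python
from h import *; from station import *
o=get_obs(); p,R=cur(o); print(p,lipnow(o),o["contact_force"].round(1),"tilt",np.degrees(np.arcsin(R[2,2])))
s=read_camera("top"); G=p-.0187*R[:,1]; f=fv(-57.7); d=depthpts(s,np.array([(x,y) for x in range(225,276) for y in range(215,265)])); rel=d[:,:2]-G[:2]; t=rel@f; n=rel@np.array([-f[1],f[0]])
for a,b in((.065,.08),(.08,.1),(.1,.12),(.12,.135),(.135,.148)):
    k=(t>a)&(t<b)&(abs(n)<.012); print(a,np.median(d[k,2]).round(4))
```

```text
[0.45535102 0.04436828 0.01399554] [ 0.53169684 -0.07556992  0.01063348] [-0.2  0.2 -1.2] tilt -25.0304093064456
0.065 0.0121
0.08 0.0092
0.1 0.0061
0.12 0.0067
0.135 0.0096
```

Call:
play_rows:
  increments:
    - [[0,0.0009,0.0004],[0,0,0]]
    - [[0,0.0009,0.0004],[0,0,0]]
    - [[0,0,0],[0,0,0]]
    - [[0,0,0],[0,0,0]]
    - [[0,0,0],[0,0,0]]

```text
t: 19.1
eef_pos: [0.4555, 0.0446, 0.0126]
tool_rot: [-0.515, 0.81, 0.235, -0.15]
contact_force: [-3.6, 2.2, 7.5]
gripper_width: 0.148
```

Contact is light at about 7 N. Now I'll open the gripper and back off along the tool axis.

Call:
play_rows:
  increments:
    - [[0,0,0],[0,0,0]]
    - [[0,0,0],[0,0,0]]
    - [[0,0,0],[0,0,0]]
    - [[0,0,0],[0,0,0]]
    - [[0,0,0],[0,0,0]]
    - [[0,0,0],[0,0,0]]
    - [[0,0,0],[0,0,0]]
    - [[0,-0.005,0],[0,0,0]]
    - [[0,-0.01,0],[0,0,0]]
    - [[0,-0.01,0],[0,0,0]]
    - [[0,-0.01,0],[0,0,0]]
    - [[0,-0.01,0],[0,0,0]]
    - [[0,-0.01,0],[0,0,0]]
    - [[0,-0.01,0],[0,0,0]]
    - [[0,-0.01,0],[0,0,0]]
    - [[0,-0.01,0],[0,0,0]]
    - [[0,-0.01,0],[0,0,0]]
    - [[0,-0.005,0],[0,0,0]]
    - [[0,0,0],[0,0,0]]
  gripper: 0.0854

```text
t: 20.68
eef_pos: [0.4331, 0.0809, 0.1036]
tool_rot: [-0.516, 0.81, 0.235, -0.149]
contact_force: [0.1, -0.7, 0.2]
gripper_width: 0.997
```

Run:
```python
from h import *; from station import *
o=get_obs(); p,R=cur(o); print(o["t"],p,o["gripper_width"],o["q"].round(2))
# a viewing pose for the jar: TCP in front of the shelf, looking in under the board
c=read_camera("wrist"); print(c["hand_eye"].round(3),c["intrinsics"].round(0))
t=read_camera("top"); np.savez("top5.npz",**t); s=read_camera("scene")
a=cv2.resize(t["color"][190:310,160:320],(533,400),interpolation=2); b=cv2.resize(s["color"][240:380,290:384],(267,400),interpolation=2)
cv2.imwrite("pics/p5.png",np.hstack([a,b])[:,:,::-1])
```

```text
20.6833 [0.43313837 0.08091263 0.10358914] 0.9967528336327329 [-0.3   0.33 -0.4   2.28  0.82  0.81 -0.78]
[[ 1.     0.002  0.     0.   ]
 [ 0.    -0.303  0.953 -0.143]
 [ 0.002 -0.953 -0.303  0.076]
 [ 0.     0.     0.     1.   ]] [[289.   0. 323.]
 [  0. 289. 203.]
 [  0.   0.   1.]]
```

View pics/p5.png

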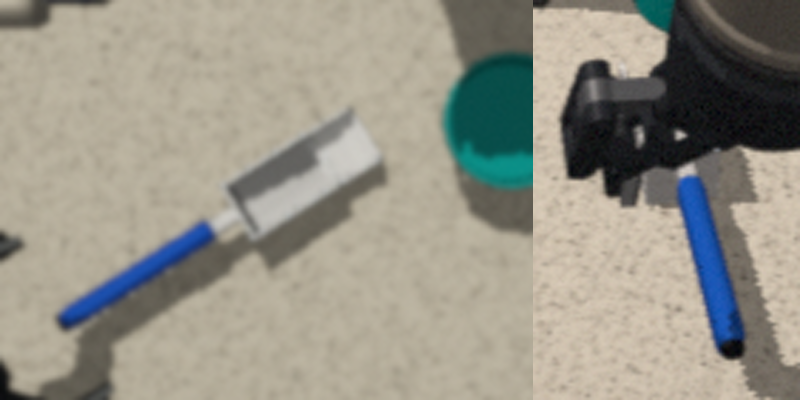

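The scoop lies flat and empty on the open bench, with the gripper clear of it. I'll use spare time to look into the jar with the wrist camera.

Run:
```python
from h import *; from station import *
o=get_obs(); p,R=cur(o)
p1=np.array([*(JAR-.194*fv(-20)),.15]); rows(p,R,p1,toolR(-20,13),18); print(p1)
```

```text
N=18 shift/row mm [-11.04, 2.62, -15.05] turn/row deg [0.642, -1.982, -0.689]
[ 0.51219963 -0.23964809  0.15      ]
```

Call:
play_rows:
  increments:
    - [[-0.0055,0.0013,-0.0075],[0.32,-0.99,-0.34]]
    - [[-0.011,0.0026,-0.015],[0.64,-1.98,-0.69]]
    - [[-0.011,0.0026,-0.015],[0.64,-1.98,-0.69]]
    - [[-0.011,0.0026,-0.015],[0.64,-1.98,-0.69]]
    - [[-0.011,0.0026,-0.015],[0.64,-1.98,-0.69]]
    - [[-0.011,0.0026,-0.015],[0.64,-1.98,-0.69]]
    - [[-0.011,0.0026,-0.015],[0.64,-1.98,-0.69]]
    - [[-0.011,0.0026,-0.015],[0.64,-1.98,-0.69]]
    - [[-0.011,0.0026,-0.015],[0.64,-1.98,-0.69]]
    - [[-0.011,0.0026,-0.015],[0.64,-1.98,-0.69]]
    - [[-0.011,0.0026,-0.015],[0.64,-1.98,-0.69]]
    - [[-0.011,0.0026,-0.015],[0.64,-1.98,-0.69]]
    - [[-0.011,0.0026,-0.015],[0.64,-1.98,-0.69]]
    - [[-0.011,0.0026,-0.015],[0.64,-1.98,-0.69]]
    - [[-0.011,0.0026,-0.015],[0.64,-1.98,-0.69]]
    - [[-0.011,0.0026,-0.015],[0.64,-1.98,-0.69]]
    - [[-0.011,0.0026,-0.015],[0.64,-1.98,-0.69]]
    - [[-0.011,0.0026,-0.015],[0.64,-1.98,-0.69]]
    - [[-0.0055,0.0013,-0.0075],[0.32,-0.99,-0.34]]
    - [[0,0,0],[0,0,0]]

```text
t: 22.5
eef_pos: [0.5125, -0.2412, 0.1496]
tool_rot: [-0.511, 0.642, 0.448, -0.356]
contact_force: [0.3, 0.5, -0.4]
gripper_width: 0.996
```

Run:
```python
from h import *; from station import *
o=get_obs(); p,R=cur(o); print(o["t"],p,o["contact_force"].round(1))
c=read_camera("wrist"); H=c["hand_eye"]; c["R"]=(R@H[:3,:3]).T; c["t"]=-c["R"]@(p+R@H[:3,3])
print("jar axis px at z .005,.05",proj(c,[[*JAR,.005],[*JAR,.05]]).round(0))
u=proj(c,[[*JAR,.03]])[0].round().astype(int); x0=max(u[0]-100,0); y0=min(max(u[1]-75,0),250)
cr=c["color"][y0:y0+150,x0:x0+200]; print(x0,y0)
cv2.imwrite("pics/w1.png",cv2.resize(cv2.convertScaleAbs(cr,alpha=1.6),(800,600),interpolation=2)[:,:,::-1])
```

```text
22.5 [ 0.51253755 -0.24118369  0.14961114] [ 0.3  0.5 -0.4]
jar axis px at z .005,.05 [[325. 295.]
 [325. 325.]]
225 236
```

View pics/w1.png

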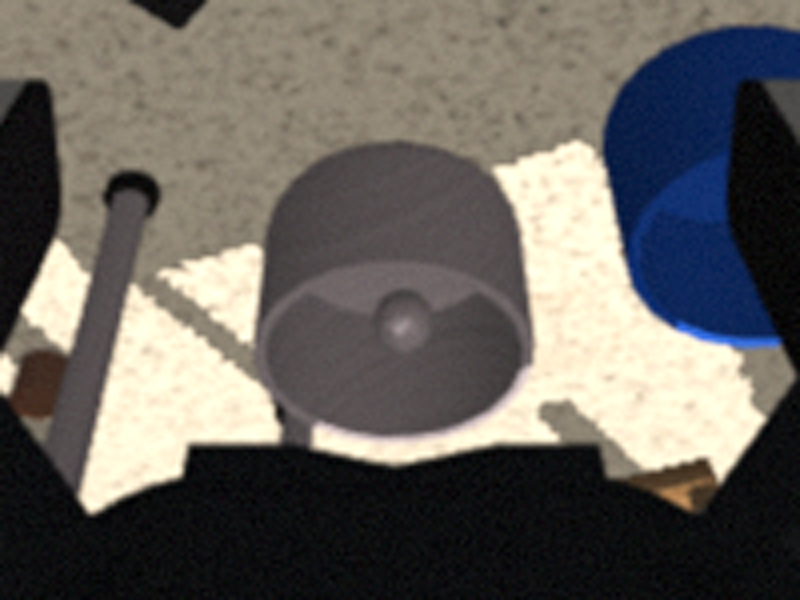

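The ball is visible inside the steel jar (crop 404,322) and the jar is upright. The arm is touching nothing, so I'm handing in.

```bash
python3 -c "
from station import *
print(hand_in())"
```

```text
the job is handed in; nothing more can be done
None
```

The ball is in the steel jar and the empty scoop is lying flat on its original spot on the open bench. I handed the job in at about 22.5 s of the 64 s allowed.

I gripped the scoop by its blue handle near x −150, with the tool leaning back 25°. I carried it level, reached in under the board's front edge and tipped it 36° lip-down over the grey jar. I then drew it out, put it back down and backed the gripper away.

**Last checks:**
- **Ball:** the wrist camera shows it inside the steel jar, which is upright. A circle fit after the pour put the jar within 0.2 mm of where it stood before.
- **Scoop:** empty after the pour. It lies flat and clear of the shelf.
- **Forces:** the highest reading was about 8 N, when the scoop was set down. Readings at the end of each move under the shelf were about 1 N (sensor noise), so there was no sign of contact.

**Disagreements:**
- The different position measurements agreed to within about 3 mm.
- During the carry one joint reached its lower limit (q6 at 0.17 rad). I changed the approach direction from −8° to −20° and carried the scoop 12° lip-down to get away from it. It did not read past the limit, to the two decimals I printed.

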